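Find and release the latched key on a shutter control box

TASK

One of the four keys on the shutter control box has been left latched down. With closed fingers tap all four keys lightly, one after another from the leftmost to the rightmost as seen from the robot, pushing none of them home; then press only the latched one firmly home so that it comes up, and take the hand away with all four keys up. Do not disturb the small things beside the box.

Things in the scene. Friction and masses are not known exactly. Their poses are not given: they have to be found in the camera images.
- panel: the shutter control box: grey with a bright metal lid, bolted down, 84 mm deep (x), 236 mm wide (y; 264 with the end lugs), lid 40 mm above the bench. The four keys stand in a row at x = 0, y = +81, +27, -27, -81 mm, each in a black frame 4 mm high. Origin under the box's centre on the bench; y along the row to the robot's left, x away from the robot, z up. Position and yaw vary
- key_a: one of four identical keys, in any order along the box: flat grey cap, 36 mm (x) by 32 mm (y), 22 mm from the next. Origin at the centre of its top, z up; moves only straight down. Top 58 mm above the bench when up, about 54 mm when latched, 50.3 mm when pushed home. Exactly one key starts latched, in any of the four places
- key_b: one of four identical keys, in any order along the box: flat grey cap, 36 mm (x) by 32 mm (y), 22 mm from the next. Origin at the centre of its top, z up; moves only straight down. Top 58 mm above the bench when up, about 54 mm when latched, 50.3 mm when pushed home. All keys look and feel alike but for the latch
- key_c: one of four identical keys, in any order along the box: flat grey cap, 36 mm (x) by 32 mm (y), 22 mm from the next. Origin at the centre of its top, z up; moves only straight down. Top 58 mm above the bench when up, about 54 mm when latched, 50.3 mm when pushed home. A key that is up is a spring: it yields from 3 N on, 0.7 N per mm, to 8.4 N at the bottom, and comes back up
- key_d: one of four identical keys, in any order along the box: flat grey cap, 36 mm (x) by 32 mm (y), 22 mm from the next. Origin at the centre of its top, z up; moves only straight down. Top 58 mm above the bench when up, about 54 mm when latched, 50.3 mm when pushed home. The latched key hardly yields and stays latched up to 5 N; held home (9 to 12 N) for 0.2 s, then let go, it comes up and stays up
- vial: a small brown glass vial with a cap, 23 mm across and 52 mm tall, standing loose behind the box; origin at the centre of its foot. To be left alone
- post: a bright metal optical post, 13 mm across and 50 mm tall, standing loose behind the box; origin at the centre of its foot. To be left alone
- usb: a white USB stick, 16 x 52 x 8 mm, lying loose in front of the box; origin at the centre of its underside. To be left alone
There are look-alikes about, which are no part of the job. What is shaped like the part that bears key_b but purple is not meant.

How it is judged:
By the outcome, as a careful person would: the job done as asked, in the order asked, and still so for the second after the job is handed in, with the robot touching nothing.
It also fails if it takes over 54 s, if anything falls off the work surface, if the arm or the gripper's body presses on something with over 40 N, if the wrist force passes 120 N, or if a joint passes its speed limit or range.

ROBOT

A 6-joint arm with a two-finger parallel gripper is mounted at the origin on a cart in front of the work surface, level with it; the furniture and walls round the work are solid. World frame = base frame: x ahead of the robot, y to its left, z up, the work surface at z = 0. Lengths are in m, angles in rad, forces in N, time in s.
With the tool pointing down it reaches from about 0.4 to 0.825 m from the base axis. Payload 7 kg.
Tool frame: the origin (TCP) lies midway between the tips of the shut fingers; the grasp point (between the pads) lies grasp_offset behind it (grasp_offset is the distance from the TCP to the grasp point, in m); z points along the fingers, y is the direction in which the jaws open and shut (so a half turn about z gives the same grasp; the last joint's range is limited). The gripper opens to 88 mm and grips with 3 to 60 N. Pads are 19 mm wide; open, the fingers measure 130 mm over their backs; the gripper's body (78 mm by 193 mm) begins 47 mm behind the grasp point.
Start: joints at [-1.05, 0.359, 0.012, 0, -1.224, -0.288], TCP at [0.156, -0.657, 0.194] pointing down, gripper open.
Joint ranges: [-3.07, 3.07], [-1.43, 2.12], [-1.02, 1.25], [-3.03, 1.67], [-3.05, -0], [-3.03, 3.03]. Speed limits (rad/s): [2.39, 2.39, 3.01, 3.14, 3.14, 3.14].

INTERFACE

Orientations are given as a rotation vector (axis times angle).
In Python, from station import * gives the robot as it stands.
- The arm moves only by the tool play_rows, never from a script. Its argument "plan" is a list of rows, each an object of numbers: "tx", "ty", "tz": the shift along the tool's x, y, z in units of 200 mm (1.0 is 200 mm); "turn": the turn about the tool's z in units of 360 degrees (1.0 is 360 degrees). A call has 1 to 12 rows; each row is the pose to reach, as a shift and turn from the pose commanded when the call began, along the tool's axes at that moment, turning the shorter way round; what a row does not reach only later rows make up. A row lasts 1/12 s, in which the tool goes at most 41.7 mm and 7.16 degrees, less where a joint would pass 70% of its speed; a pose out of reach is approached as far as the arm can. A call with a number of a shift or a turn outside -1 to 1 is refused whole. A call with a gripper value outside its range is refused whole. "jaw" is the gripper command: -1 is shut, 1 is fully open, values between are in proportion, set as the call begins (left out, the last holds). The fingers move at their own pace and stop on an object; the grip force is fixed at half the most. Time passes only in rows, so rows that repeat a pose let the fingers close. It gives the time, the measured TCP pose, the force and the opening at its end, in the units of the state.
- get_obs(): the state, without advancing time (a new reading comes with each control period).
- get_image(name): name is "side" or "top" or "wrist"; returns a dict with "color" (480x640x3 uint8, blue, green, red), "fx", "fy", "cx", "cy" (pixels), "dist" ([k1, k2, p1, p2, k3] as OpenCV has them; the pictures are not rectified), "xyz" and "rotation" of the camera in the world. Camera axes: x right, y down, z forward; pixel columns grow to the right and rows downward; lengths in m; the calibration is good to about 2 mm. A picture is of the moment at which its call begins. There is no depth.
- sign_off(): hands the job in, once; it reports no verdict.
The state is a dict: "t": time; "joint_positions": joint angles; "joint_vel": joint speeds; "tau": joint torques, N m; "ee_pos": TCP position; "eef_rot": TCP orientation; "force": force on the tool from outside, world axes, zero at the start; "ft_torque": the same for the moment, N m; "gripper_width": finger opening in m.
Only numpy, scipy, OpenCV 4.12 (cv2) and the standard library are available. Lean on these libraries where they do the work, as an engineer would, in place of code of your own. Each camera call takes 0.05 s, during which the arm holds its last target.

## Working session

There is one attempt and no reset: what is moved stays moved. The work goes in short steps, Python scripts to look and compute and a tool call to move; the robot and the scene stay as the last step left them, time stands still between calls to the robot, and variables do not carry over. Pictures are saved under pics/ and viewed, and the job is handed in when it is done.

Besides the shell and the picture viewer there is one more tool, called after "Call:" by a JSON object that holds its "fn" and its "kwargs". play_rows: Moves the arm, as the interface text tells. Its arguments: {"type":"object","properties":{"plan":{"type":"array","items":{"type":"object","properties":{"tx":{"type":"number"},"ty":{"type":"number"},"tz":{"type":"number"},"turn":{"type":"number"}}}},"jaw":{"type":"number"}},"required":["plan"]}

```bash
mkdir -p pics
python3 - <<'E'
from station import *
import cv2
o=get_obs()
for k,v in o.items(): print(k,v)
for n in("side","top","wrist"):
    d=get_image(n); cv2.imwrite(f"pics/{n}0.png",d["color"]); print(n,d["fx"],d["fy"],d["cx"],d["cy"],d["dist"],d["xyz"],d["rotation"])
E
```

```text
t 0.0
joint_positions [-1.04990544e+00  3.59374430e-01  1.10451044e-02 -3.81992613e-04
 -1.22409277e+00 -2.88078667e-01]
joint_vel [ 0.00128505 -0.00012532 -0.00017152 -0.00069589  0.00014156  0.00072813]
tau [ 1.81842082e-03 -5.82716811e+01  2.93071175e+01  6.99735090e+00
  6.83311999e-03 -1.44059295e-04]
ee_pos [ 0.15556844 -0.65625816  0.19321906]
eef_rot [ 3.64636210e-01 -3.12004692e+00 -2.56945401e-03]
force [ 0.44281723  0.62453237 -0.4328522 ]
ft_torque [0.04816578 0.02014713 0.03088111]
gripper_width 0.08796019641499303
side 558.4092124287018 558.4092124287018 320.9002429084412 233.5907333728998 [0.00413349 0.         0.         0.         0.        ] [ 0.3604848  -0.34638701  0.68560342] [-2.38161495  0.30083535 -0.1028596 ]
top 464.1192515300216 464.1192515300216 332.1501221257559 235.5252663812283 [-0.05469491  0.          0.          0.          0.        ] [0.36136809 0.20115091 0.89455598] [-2.16351267  2.11418063 -0.12098599]
wrist 373.33659464832084 373.33659464832084 321.7261528873225 240.2864142345824 [-0.02001346  0.          0.          0.          0.        ] [ 0.08877994 -0.67092023  0.38448948] [1.8403108  2.3285366  0.30349615]
```

View pics/side0.png

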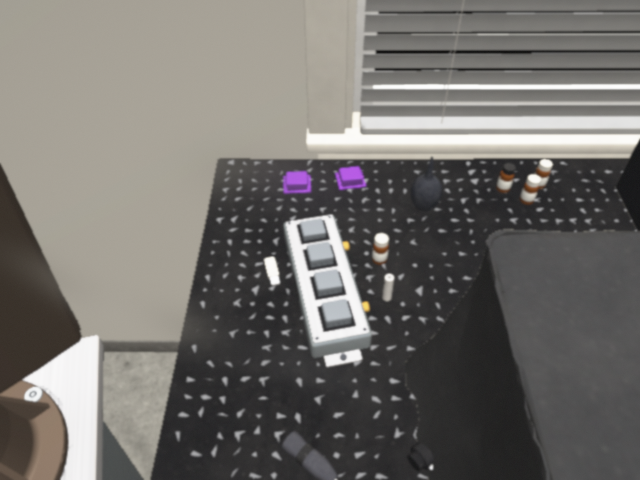

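View pics/top0.png

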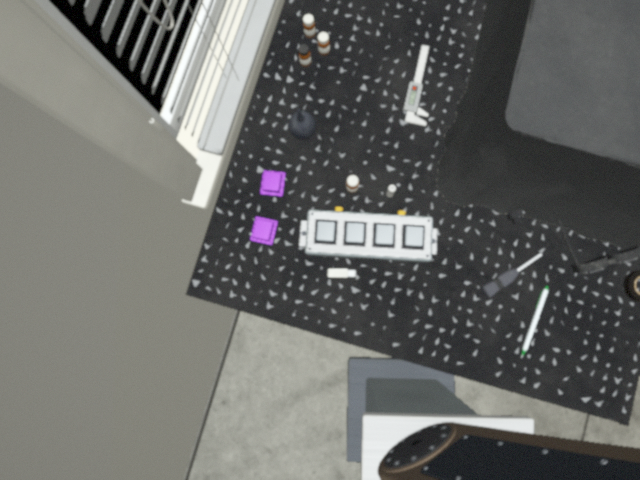

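Side view: keys at about (313,229), (319,254), (327,282), (336,314), with the vial at (380,248), post at (388,288) and USB at (272,270). Top view: keys at about (325,232), (355,233), (384,235), (414,237). Next I'll measure these more precisely.

```bash
cat > h.py <<'E'
from station import *
import cv2,numpy as np
from scipy.spatial.transform import Rotation as R
def ray(d,p):
    K=np.array([[d["fx"],0,d["cx"]],[0,d["fy"],d["cy"]],[0,0,1]])
    u=cv2.undistortPoints(np.array([[p]],float),K,np.array(d["dist"]))[0,0]
    return np.array(d["xyz"]),R.from_rotvec(d["rotation"]).as_matrix()@np.array([u[0],u[1],1])
def onz(d,p,z):
    c,v=ray(d,p); return c+v*(z-c[2])/v[2]
def tri(r1,r2):
    (a,u),(b,v)=r1,r2
    s=np.linalg.lstsq(np.c_[u,-v],b-a,rcond=None)[0]
    p,q=a+s[0]*u,b+s[1]*v
    return (p+q)/2,np.linalg.norm(p-q)
def proj(d,P):
    K=np.array([[d["fx"],0,d["cx"]],[0,d["fy"],d["cy"]],[0,0,1]])
    M=R.from_rotvec(d["rotation"]).as_matrix().T
    r=cv2.projectPoints(np.array(P,float).reshape(-1,3),M,-M@np.array(d["xyz"]),K,np.array(d["dist"]))[0]
    return r.reshape(-1,2)
E
python3 - <<'E'
from h import *
for n,(x0,y0,x1,y1) in {"top":(290,195,450,290),"side":(250,200,420,370)}.items():
    d=get_image(n);c=d["color"][y0:y1,x0:x1]
    s=4; cv2.imwrite(f"pics/{n}1.png",cv2.resize(c,None,fx=s,fy=s,interpolation=cv2.INTER_NEAREST if 0 else cv2.INTER_CUBIC))
T=get_image("top");c=[(325,232),(355,233),(384,235),(414,237)]
S=get_image("side");e=[(313,229),(319,254),(327,282),(336,314)]
for a,b in zip(c,e): print(T["color"][a[1],a[0]],S["color"][b[1],b[0]],onz(T,a,.058),onz(S,b,.058),tri(ray(T,a),ray(S,b)))
E
```

```text
[224 221 214] [198 192 187] [0.48288273 0.23612998 0.058     ] [0.48589448 0.22722181 0.058     ] (array([0.486148  , 0.23645938, 0.04776363]), np.float64(0.0035265851964489127))
[226 224 217] [198 193 187] [0.48220935 0.18147102 0.058     ] [0.48256757 0.17582409 0.058     ] (array([0.4835059 , 0.18129493, 0.05139967]), np.float64(0.0006803496858000603))
[227 226 219] [198 193 187] [0.47966627 0.12874735 0.058     ] [0.48089522 0.12247383 0.058     ] (array([0.48152809, 0.12804054, 0.05049706]), np.float64(0.0015887243654297187))
[227 225 218] [199 194 188] [0.47716988 0.07430137 0.058     ] [0.47896557 0.06689844 0.058     ] (array([0.47954765, 0.07283294, 0.04892924]), np.float64(0.002227368209346435))
```

View pics/top1.png

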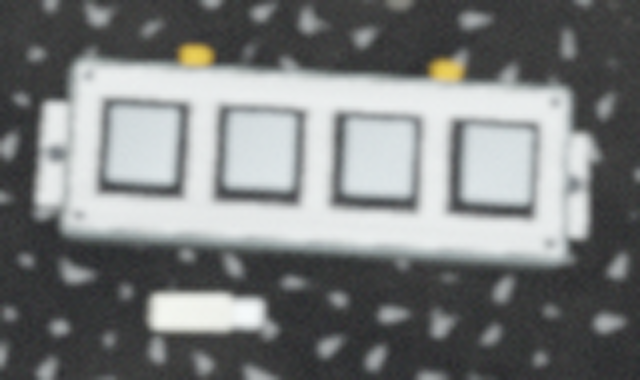

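View pics/side1.png

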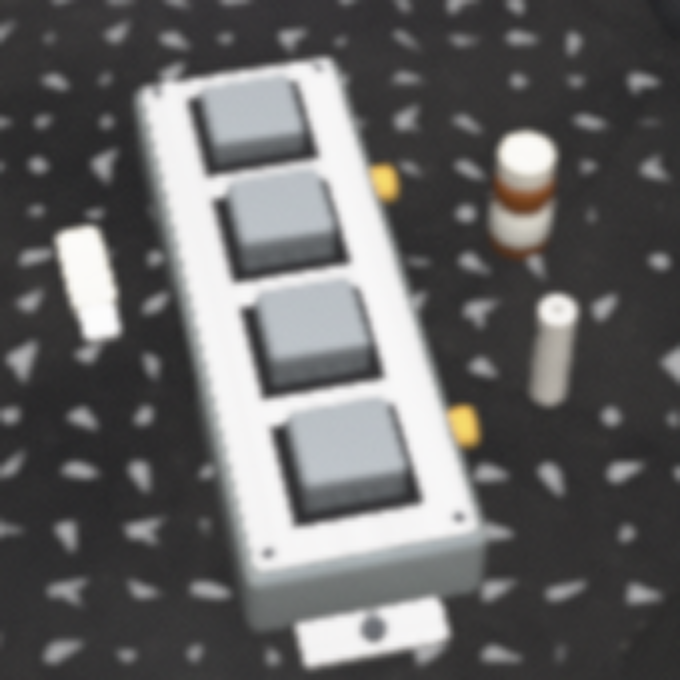

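Run:
```python
from h import *
T=get_image("top");S=get_image("side")
c=[(145,145),(260,151),(378,158),(495,165)]
e=[(249,108),(281,203),(314,313),(350,438)]
P=[]
for a,b in zip(c,e):
    a=(290+(a[0]-1.5)/4,195+(a[1]-1.5)/4); b=(250+(b[0]-1.5)/4,200+(b[1]-1.5)/4)
    print(onz(T,a,.058).round(4),onz(S,b,.058).round(4),[np.round(q,4) for q in tri(ray(T,a),ray(S,b))]); P.append((onz(T,a,.058)+onz(S,b,.058))/2)
P=np.array(P);v=P[0]-P[3]; print(np.diff(P,axis=0),np.degrees(np.arctan2(-v[0],v[1])),P.mean(0))
# lid corners: screws in top
for p in [(87,75),(555,102),(79,215),(549,243)]:
    print(onz(T,(290+(p[0]-1.5)/4,195+(p[1]-1.5)/4),.04).round(4))
o=get_obs();M=R.from_rotvec(o["eef_rot"]).as_matrix();print(M.round(4))
for p in P: print(((p+[0,0,.1-.058]-o["ee_pos"])@M/0.2).round(4))
```

```text
[0.485  0.2346 0.058 ] [0.4854 0.2325 0.058 ] [array([0.4856, 0.2347, 0.0557]), np.float64(0.0005)]
[0.4833 0.1822 0.058 ] [0.4855 0.1824 0.058 ] [array([0.4844, 0.1821, 0.0582]), np.float64(0.0022)]
[0.4813 0.1285 0.058 ] [0.4843 0.1292 0.058 ] [array([0.4826, 0.1285, 0.0589]), np.float64(0.0029)]
[0.4792 0.0754 0.058 ] [0.4825 0.0742 0.058 ] [array([0.4811, 0.0751, 0.0566]), np.float64(0.0034)]
[[-0.00074927 -0.0512996   0.        ]
 [-0.00165258 -0.05339265  0.        ]
 [-0.00192367 -0.05407035  0.        ]] -1.5606502388453327 [0.48332301 0.15487924 0.058     ]
[0.5202 0.2634 0.04  ]
[0.512  0.0448 0.04  ]
[0.4542 0.2651 0.04  ]
[0.446  0.0478 0.04  ]
[[-9.730e-01 -2.307e-01 -1.000e-04]
 [-2.307e-01  9.730e-01  1.000e-04]
 [ 0.000e+00  1.000e-04 -1.000e+00]]
[-2.6301  3.9513  0.4708]
[-2.5673  3.7026  0.4708]
[-2.4976  3.4448  0.4708]
[-2.4259  3.1839  0.4707]
```

Run:
```python
from h import *
T=get_image("top");S=get_image("side")
print(tri(ray(T,(507,127)),ray(S,(490,235))))
for p in [(440,190),(515,216),(575,265),(640,240),(640,165)]: print(p,onz(T,p,0).round(3),onz(T,p,.2).round(3))
o=get_obs();print(o["t"])
W=get_image("wrist");cv2.imwrite("pics/w1.png",W["color"])
```

```text
(array([ 0.607679  , -0.02397652,  0.274875  ]), np.float64(0.005032336004249077))
(440, 190) [0.58  0.014 0.   ] [0.531 0.056 0.2  ]
(515, 216) [ 0.531 -0.132  0.   ] [ 0.493 -0.058  0.2  ]
(575, 265) [ 0.437 -0.247  0.   ] [ 0.42  -0.147  0.2  ]
(640, 240) [ 0.489 -0.38   0.   ] [ 0.46 -0.25  0.2 ]
(640, 165) [ 0.641 -0.391  0.   ] [ 0.579 -0.259  0.2  ]
0.55
```

View pics/w1.png

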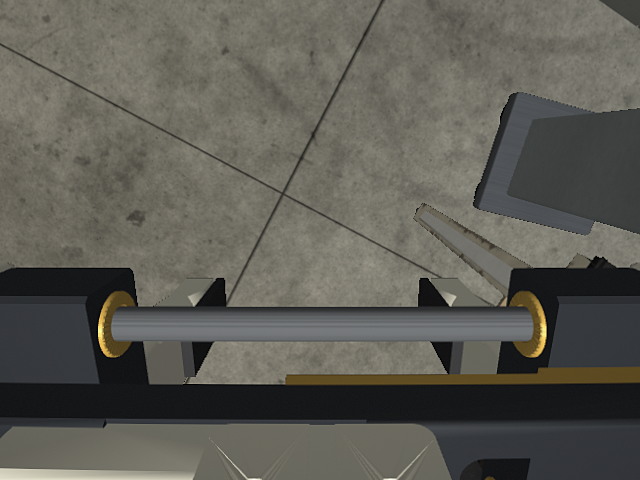

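Call:
{"fn": "play_rows", "kwargs": {"plan": [{"tz":-0.2},{"tz":-0.4},{"tz":-0.6},{"tz":-0.68},{"tx":-0.94,"ty":0.84,"tz":-0.68},{"tx":-0.94,"ty":0.84,"tz":-0.68},{"tx":-0.94,"ty":0.84,"tz":-0.68},{"tx":-0.94,"ty":0.84,"tz":-0.68},{"tx":-0.94,"ty":0.84,"tz":-0.68},{"tx":-0.94,"ty":0.84,"tz":-0.68},{"tx":-0.94,"ty":0.84,"tz":-0.68},{"tx":-0.94,"ty":0.84,"tz":-0.68}], "jaw": -1}}

```text
$.plan[0]: bad value
```

Call:
{"fn": "play_rows", "kwargs": {"plan": [{"tx":0,"ty":0,"tz":-0.2,"turn":0},{"tx":0,"ty":0,"tz":-0.4,"turn":0},{"tx":0,"ty":0,"tz":-0.6,"turn":0},{"tx":0,"ty":0,"tz":-0.68,"turn":0},{"tx":-0.94,"ty":0.84,"tz":-0.68,"turn":0},{"tx":-0.94,"ty":0.84,"tz":-0.68,"turn":0},{"tx":-0.94,"ty":0.84,"tz":-0.68,"turn":0},{"tx":-0.94,"ty":0.84,"tz":-0.68,"turn":0},{"tx":-0.94,"ty":0.84,"tz":-0.68,"turn":0},{"tx":-0.94,"ty":0.84,"tz":-0.68,"turn":0},{"tx":-0.94,"ty":0.84,"tz":-0.68,"turn":0},{"tx":-0.94,"ty":0.84,"tz":-0.68,"turn":0}], "jaw": -1}}

```text
t: 1.6
ee_pos: [0.3013, -0.4483, 0.3311]
eef_rot: [-0.371, 3.118, -0.002]
force: [-0.1, 0.2, 0.3]
gripper_width: 0.0129
```

Call:
{"fn": "play_rows", "kwargs": {"plan": [{"tx":-0.79,"ty":0.98,"tz":0,"turn":0},{"tx":-0.79,"ty":0.98,"tz":0,"turn":0},{"tx":-0.79,"ty":0.98,"tz":0,"turn":0},{"tx":-0.79,"ty":0.98,"tz":0,"turn":0},{"tx":-0.79,"ty":0.98,"tz":0,"turn":0},{"tx":-0.79,"ty":0.98,"tz":0,"turn":0},{"tx":-0.79,"ty":0.98,"tz":0,"turn":0},{"tx":-0.79,"ty":0.98,"tz":0,"turn":0}]}}

```text
t: 2.27
ee_pos: [0.4093, -0.2217, 0.3303]
eef_rot: [-0.37, 3.12, -0.0]
force: [0.2, 0.5, 0.2]
gripper_width: 0.0004
```

Call:
{"fn": "play_rows", "kwargs": {"plan": [{"tx":-0.42,"ty":0.93,"tz":0,"turn":0},{"tx":-0.42,"ty":0.93,"tz":0,"turn":0},{"tx":-0.42,"ty":0.93,"tz":0,"turn":0},{"tx":-0.42,"ty":0.93,"tz":0,"turn":0.043},{"tx":-0.42,"ty":0.93,"tz":0,"turn":0.043},{"tx":-0.42,"ty":0.93,"tz":0,"turn":0.043},{"tx":-0.42,"ty":0.93,"tz":0,"turn":0.043},{"tx":-0.42,"ty":0.93,"tz":0,"turn":0.043}]}}

```text
t: 2.93
ee_pos: [0.4474, -0.0234, 0.33]
eef_rot: [-0.057, -3.141, 0.001]
force: [-1.4, -0.8, 0.3]
gripper_width: 0.0004
```

Run:
```python
from h import *
o=get_obs();M=R.from_rotvec(o["eef_rot"]).as_matrix();print(o["t"],o["ee_pos"],M.round(4))
for p in [(.486,.2361),(.484,.182),(.482,.128),(.480,.0743)]: print(((np.array([*p,.1])-o["ee_pos"])@M/0.2).round(4))
```

```text
2.9333 [ 0.4474113  -0.02343234  0.33003957] [[-9.993e-01  3.650e-02 -5.000e-04]
 [ 3.650e-02  9.993e-01 -5.000e-04]
 [ 5.000e-04 -5.000e-04 -1.000e+00]]
[-0.146   1.3045  1.1494]
[-0.1459  1.0338  1.1496]
[-0.1457  0.7636  1.1497]
[-0.1456  0.4949  1.1499]
```

Call:
{"fn": "play_rows", "kwargs": {"plan": [{"tx":-0.145,"ty":1.0,"tz":0,"turn":0},{"tx":-0.145,"ty":1.0,"tz":0,"turn":0},{"tx":-0.145,"ty":1.0,"tz":0,"turn":0},{"tx":-0.145,"ty":1.0,"tz":0.2,"turn":0},{"tx":-0.145,"ty":1.0,"tz":0.4,"turn":0},{"tx":-0.145,"ty":1.0,"tz":0.6,"turn":0},{"tx":-0.145,"ty":1.0,"tz":0.9,"turn":0},{"tx":-0.145,"ty":1.0,"tz":0.9,"turn":0},{"tx":-0.145,"ty":1.0,"tz":0.9,"turn":0},{"tx":-0.145,"ty":1.0,"tz":0.9,"turn":0}]}}

```text
t: 3.77
ee_pos: [0.4833, 0.1738, 0.1489]
eef_rot: [-0.06, -3.137, 0.006]
force: [2.1, -0.1, 0.8]
gripper_width: 0.0001
```

Run:
```python
from h import *
o=get_obs();M=R.from_rotvec(o["eef_rot"]).as_matrix();print(o["t"],o["ee_pos"],M.round(4),o["force"])
for p in [(.486,.2361),(.484,.182),(.482,.128),(.480,.0743)]: print(((np.array([*p,.066])-o["ee_pos"])@M/0.2).round(4))
for n in("side","wrist","top"):
    d=get_image(n);c=d["color"]
    if n!="wrist":c=cv2.resize(c[180:380,220:480],None,fx=3,fy=3,interpolation=cv2.INTER_CUBIC)
    cv2.imwrite(f"pics/{n}3.png",c)
```

```text
3.7667 [0.48332036 0.17376621 0.14890131] [[-0.9993  0.0381 -0.0036]
 [ 0.0381  0.9993 -0.0038]
 [ 0.0035 -0.004  -1.    ]] [ 2.07307147 -0.077161    0.83320976]
[-0.0029  0.3136  0.4133]
[-0.0033  0.0429  0.4143]
[-0.0036 -0.2273  0.4154]
[-0.0038 -0.496   0.4165]
```

View pics/side3.png

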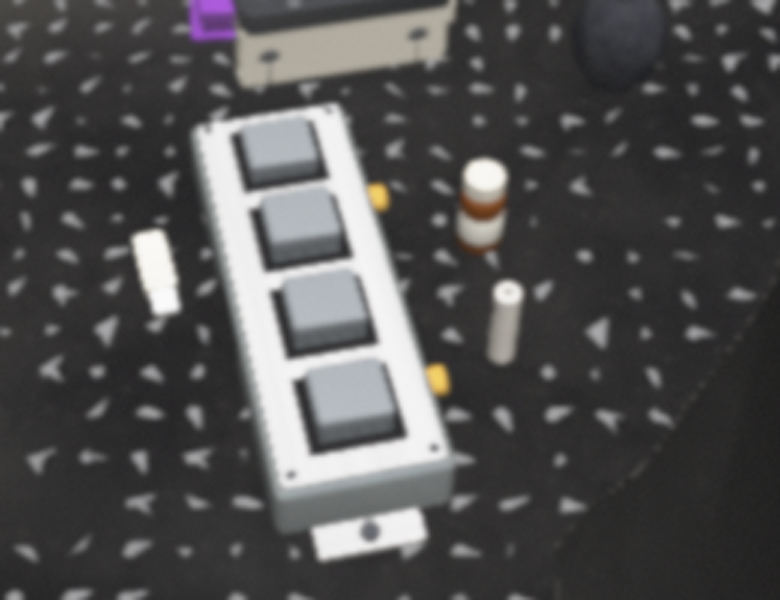

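View pics/wrist3.png

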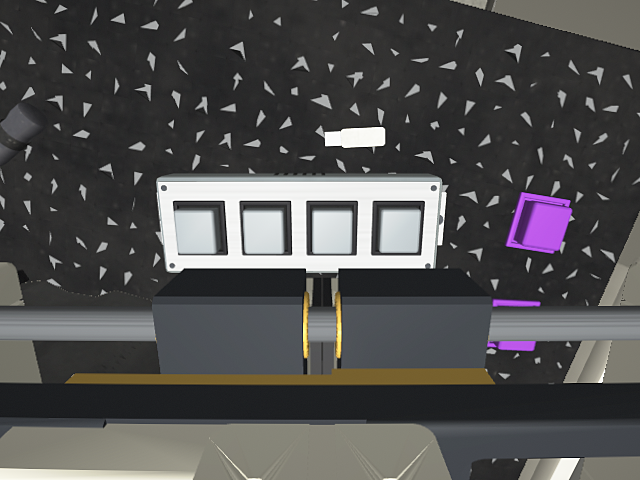

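Run:
```python
from h import *
o=get_obs();p=o["ee_pos"];print(o["t"],p,o["force"])
S=get_image("side");W=get_image("wrist");q=proj(S,p)[0];print(q,(q-[220,180])*3,proj(W,p))
# keys in wrist img
for u in [(399,228),(332,229),(265.5,229),(199,229)]: print(onz(W,u,.058).round(4),onz(W,u,.054).round(4))
for u in [(433,188),(433,265),(164,188),(172,266)]: print(onz(W,u,.04).round(4))
```

```text
3.9167 [0.48571773 0.17636478 0.15310153] [ 0.04556617 -0.54293318 -0.61142928]
[320.24597686 207.59124529] [300.73793058  82.77373586] [[318.34968916 273.31804196]]
[0.485  0.2394 0.058 ] [0.486  0.2402 0.054 ]
[0.4838 0.1866 0.058 ] [0.4848 0.1867 0.054 ]
[0.4819 0.1343 0.058 ] [0.4828 0.1337 0.054 ]
[0.4799 0.0819 0.058 ] [0.4808 0.0805 0.054 ]
[0.4569 0.2703 0.04  ]
[0.5232 0.2729 0.04  ]
[0.4486 0.0513 0.04  ]
[0.5156 0.0484 0.04  ]
```

Run:
```python
from h import *
S=get_image("side");T=get_image("top")
c=np.hstack([S["color"][0:300,200:500],T["color"][100:400,200:500]])
cv2.imwrite("pics/c4.png",cv2.resize(c,(800,400)))
p=get_obs()["ee_pos"];print(p,proj(S,p),proj(T,p))
```

```text
[0.48459228 0.17672475 0.15208587] [[319.38424201 208.0925031 ]] [[359.47485497 223.33029182]]
```

View pics/c4.png

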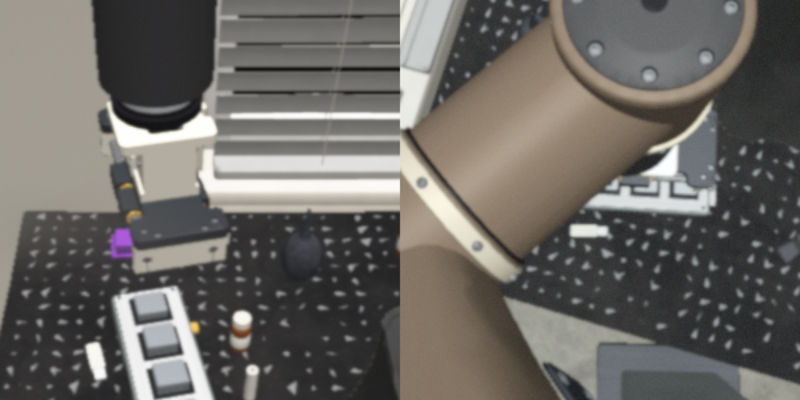

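Call:
{"fn": "play_rows", "kwargs": {"plan": [{"tx":0.005,"ty":0.3,"tz":0,"turn":0},{"tx":0.005,"ty":0.3,"tz":0.1,"turn":0},{"tx":0.005,"ty":0.3,"tz":0.25,"turn":0},{"tx":0.005,"ty":0.3,"tz":0.35,"turn":0},{"tx":0.005,"ty":0.3,"tz":0.39,"turn":0},{"tx":0.005,"ty":0.3,"tz":0.39,"turn":0},{"tx":0.005,"ty":0.3,"tz":0.39,"turn":0},{"tx":0.005,"ty":0.3,"tz":0.39,"turn":0}]}}

```text
t: 4.78
ee_pos: [0.4859, 0.237, 0.0739]
eef_rot: [0.058, 3.139, 0.002]
force: [-0.6, -0.3, 0.4]
gripper_width: 0.0008
```

```bash
cat > s.py <<'E'
from h import *
import sys
for i in range(int(sys.argv[1]) if len(sys.argv)>1 else 1):
    if i: get_image("side")
    o=get_obs();print(round(o["t"],3),o["ee_pos"].round(4) if hasattr(o["ee_pos"],'round') else o["ee_pos"],np.round(o["force"],2))
E
python3 s.py 4
```

```text
4.783 [0.4859 0.237  0.0739] [-0.62 -0.28  0.37]
4.833 [0.4859 0.237  0.0739] [0.23 1.52 0.81]
4.883 [0.4858 0.237  0.0738] [-0.89  0.59  0.5 ]
4.933 [0.4856 0.2368 0.0736] [ 0.33 -0.06 -0.45]
```

Call:
{"fn": "play_rows", "kwargs": {"plan": [{"tx":0,"ty":0,"tz":0.03,"turn":0},{"tx":0,"ty":0,"tz":0.06,"turn":0},{"tx":0,"ty":0,"tz":0.075,"turn":0},{"tx":0,"ty":0,"tz":0.075,"turn":0},{"tx":0,"ty":0,"tz":0.075,"turn":0}]}}

```text
t: 5.35
ee_pos: [0.4847, 0.2361, 0.0567]
eef_rot: [-0.059, -3.14, 0.001]
force: [-0.1, -0.2, -0.0]
gripper_width: 0.0
```

Call:
{"fn": "play_rows", "kwargs": {"plan": [{"tx":0,"ty":0,"tz":0.005,"turn":0},{"tx":0,"ty":0,"tz":0.005,"turn":0},{"tx":0,"ty":0,"tz":0.005,"turn":0}]}}

```text
t: 5.6
ee_pos: [0.4849, 0.2364, 0.0562]
eef_rot: [0.059, 3.141, 0.0]
force: [-0.6, -0.3, -1.1]
gripper_width: 0.0004
```

Call:
{"fn": "play_rows", "kwargs": {"plan": [{"tx":0,"ty":0,"tz":0.003,"turn":0},{"tx":0,"ty":0,"tz":0.003,"turn":0},{"tx":0,"ty":0,"tz":0.003,"turn":0}]}}

```text
t: 5.85
ee_pos: [0.4849, 0.2364, 0.0556]
eef_rot: [-0.059, -3.141, -0.0]
force: [-0.8, -0.8, -0.3]
gripper_width: 0.0007
```

```bash
python3 s.py 4
```

```text
5.85 [0.4849 0.2364 0.0556] [-0.79 -0.76 -0.31]
5.9 [0.4849 0.2364 0.0556] [-0.64 -0.71  0.07]
5.95 [0.4849 0.2364 0.0556] [-0.44  0.97  0.74]
6.0 [0.4849 0.2364 0.0556] [ 0.23 -0.02 -0.46]
```

Still free at 55.6 mm, so key 1 is probably the latched one. I'll go on in small steps.

Call:
{"fn": "play_rows", "kwargs": {"plan": [{"tx":0,"ty":0,"tz":0.004,"turn":0},{"tx":0,"ty":0,"tz":0.004,"turn":0},{"tx":0,"ty":0,"tz":0.004,"turn":0}]}}

```text
t: 6.25
ee_pos: [0.4849, 0.2363, 0.0547]
eef_rot: [-0.059, -3.141, 0.0]
force: [-0.6, -1.6, -1.2]
gripper_width: 0.0006
```

```bash
python3 s.py 3
```

```text
6.25 [0.4849 0.2363 0.0547] [-0.56 -1.58 -1.18]
6.3 [0.4849 0.2363 0.0547] [ 0.38  0.12 -0.03]
6.35 [0.4849 0.2363 0.0548] [ 0.86 -0.38  0.16]
```

Call:
{"fn": "play_rows", "kwargs": {"plan": [{"tx":0,"ty":0,"tz":0.0025,"turn":0},{"tx":0,"ty":0,"tz":0.0025,"turn":0},{"tx":0,"ty":0,"tz":0.0025,"turn":0}]}}

```text
t: 6.6
ee_pos: [0.4849, 0.2363, 0.0542]
eef_rot: [-0.059, -3.141, 0.0]
force: [0.0, 0.1, 0.4]
gripper_width: 0.0006
```

```bash
python3 s.py 2
```

```text
6.6 [0.4849 0.2363 0.0542] [0.03 0.08 0.44]
6.65 [0.4849 0.2364 0.0543] [ 0.54 -0.06  0.1 ]
```

Call:
{"fn": "play_rows", "kwargs": {"plan": [{"tx":0,"ty":0,"tz":0.0025,"turn":0},{"tx":0,"ty":0,"tz":0.0025,"turn":0},{"tx":0,"ty":0,"tz":0.0025,"turn":0}]}}

```text
t: 6.9
ee_pos: [0.4849, 0.2364, 0.0537]
eef_rot: [-0.059, -3.141, 0.0]
force: [-0.4, 0.5, -0.5]
gripper_width: 0.0008
```

```bash
python3 s.py 2
```

```text
6.9 [0.4849 0.2364 0.0537] [-0.44  0.46 -0.53]
6.95 [0.4849 0.2363 0.0537] [-0.41 -0.78 -0.12]
```

Call:
{"fn": "play_rows", "kwargs": {"plan": [{"tx":0,"ty":0,"tz":0.002,"turn":0},{"tx":0,"ty":0,"tz":0.002,"turn":0},{"tx":0,"ty":0,"tz":0.002,"turn":0}]}}

```text
t: 7.2
ee_pos: [0.4849, 0.2364, 0.0533]
eef_rot: [-0.059, -3.141, 0.0]
force: [-0.8, 0.2, -0.0]
gripper_width: 0.0005
```

```bash
python3 s.py 2
```

```text
7.2 [0.4849 0.2364 0.0533] [-0.77  0.17 -0.04]
7.25 [0.4849 0.2363 0.0533] [-0.32 -0.46 -0.22]
```

Run:
```python
from h import *
S=get_image("side");W=get_image("wrist")
c=cv2.resize(S["color"][180:330,250:430],None,fx=3,fy=3,interpolation=cv2.INTER_CUBIC)
cv2.imwrite("pics/s5.png",c);cv2.imwrite("pics/w5.png",W["color"])
p=get_obs()["ee_pos"];print((proj(S,p)-[250,180])*3,proj(W,p))
```

```text
[[183.15404615 141.01773081]] [[318.83399897 273.01130391]]
```

View pics/s5.png

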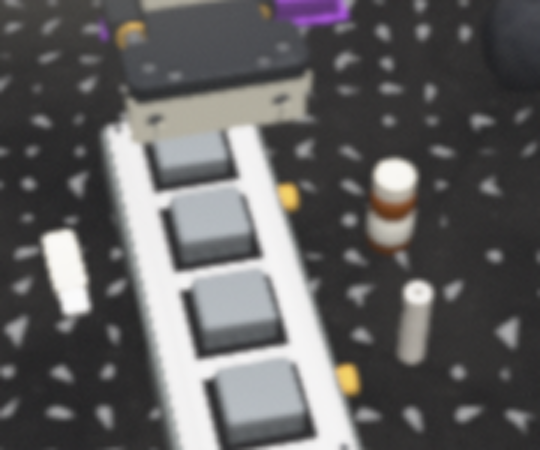

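View pics/w5.png

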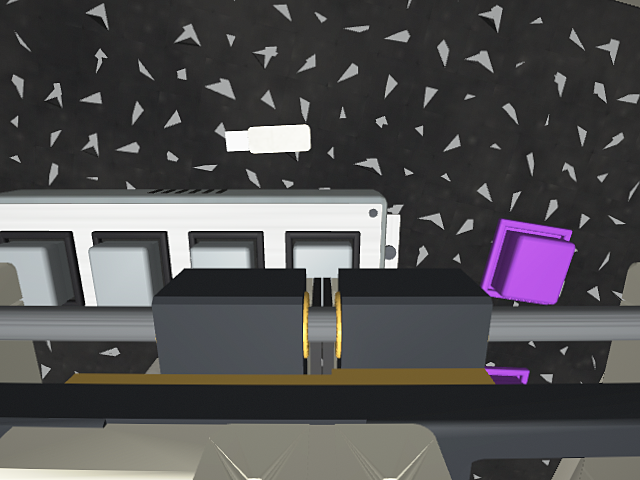

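The wrist view shows key 1 (about 322,258) directly in line with the fingertips. It shows less side face than its neighbours, so it sits lower. I'll keep going down in small steps.

Call:
{"fn": "play_rows", "kwargs": {"plan": [{"tx":0,"ty":0,"tz":0.002,"turn":0},{"tx":0,"ty":0,"tz":0.002,"turn":0},{"tx":0,"ty":0,"tz":0.002,"turn":0}]}}

```text
t: 7.6
ee_pos: [0.4849, 0.2364, 0.053]
eef_rot: [0.059, 3.141, 0.0]
force: [-0.1, -0.0, -1.1]
gripper_width: 0.0004
```

```bash
python3 s.py 2
```

```text
7.6 [0.4849 0.2364 0.053 ] [-0.07 -0.04 -1.1 ]
7.65 [0.4849 0.2364 0.0529] [0.11 1.13 0.13]
```

Call:
{"fn": "play_rows", "kwargs": {"plan": [{"tx":0,"ty":0,"tz":0.002,"turn":0},{"tx":0,"ty":0,"tz":0.002,"turn":0},{"tx":0,"ty":0,"tz":0.002,"turn":0}]}}

```text
t: 7.9
ee_pos: [0.4849, 0.2364, 0.0525]
eef_rot: [-0.059, -3.141, 0.0]
force: [-0.3, 0.2, -0.1]
gripper_width: 0.0005
```

```bash
python3 s.py 2
```

```text
7.9 [0.4849 0.2364 0.0525] [-0.29  0.16 -0.05]
7.95 [0.4849 0.2364 0.0525] [ 0.39 -0.78 -0.26]
```

Call:
{"fn": "play_rows", "kwargs": {"plan": [{"tx":0,"ty":0,"tz":0.002,"turn":0},{"tx":0,"ty":0,"tz":0.002,"turn":0},{"tx":0,"ty":0,"tz":0.002,"turn":0}]}}

```text
t: 8.2
ee_pos: [0.4849, 0.2364, 0.0521]
eef_rot: [0.059, 3.141, -0.0]
force: [0.3, -0.3, -0.8]
gripper_width: 0.0002
```

```bash
python3 s.py 2
```

```text
8.2 [0.4849 0.2364 0.0521] [ 0.34 -0.35 -0.79]
8.25 [0.4849 0.2363 0.0521] [-0.1   0.18  0.41]
```

Call:
{"fn": "play_rows", "kwargs": {"plan": [{"tx":0,"ty":0,"tz":0.002,"turn":0},{"tx":0,"ty":0,"tz":0.002,"turn":0},{"tx":0,"ty":0,"tz":0.002,"turn":0}]}}

```text
t: 8.5
ee_pos: [0.4849, 0.2364, 0.0517]
eef_rot: [-0.059, -3.141, 0.0]
force: [0.1, 0.6, 0.2]
gripper_width: 0.0002
```

```bash
python3 s.py 2
```

```text
8.5 [0.4849 0.2364 0.0517] [0.13 0.65 0.22]
8.55 [0.4849 0.2364 0.0518] [-0.26 -0.2   0.37]
```

Call:
{"fn": "play_rows", "kwargs": {"plan": [{"tx":0,"ty":0,"tz":0.0025,"turn":0},{"tx":0,"ty":0,"tz":0.0025,"turn":0},{"tx":0,"ty":0,"tz":0.0025,"turn":0}]}}

```text
t: 8.8
ee_pos: [0.4849, 0.2364, 0.0512]
eef_rot: [-0.059, -3.141, 0.0]
force: [-0.7, -0.7, -0.5]
gripper_width: 0.0005
```

```bash
python3 s.py 2
```

```text
8.8 [0.4849 0.2364 0.0512] [-0.67 -0.71 -0.51]
8.85 [0.4849 0.2364 0.0512] [-0.01  0.93  1.32]
```

Run:
```python
from h import *
W=get_image("wrist");cv2.imwrite("pics/w6.png",W["color"])
a=cv2.imread("pics/w5.png")[180:290,180:420];b=W["color"][180:290,180:420]
cv2.imwrite("pics/w6c.png",cv2.resize(np.vstack([a,b]),None,fx=2.7,fy=2.7,interpolation=cv2.INTER_CUBIC))
```

```text
(no output)
```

View pics/w6c.png

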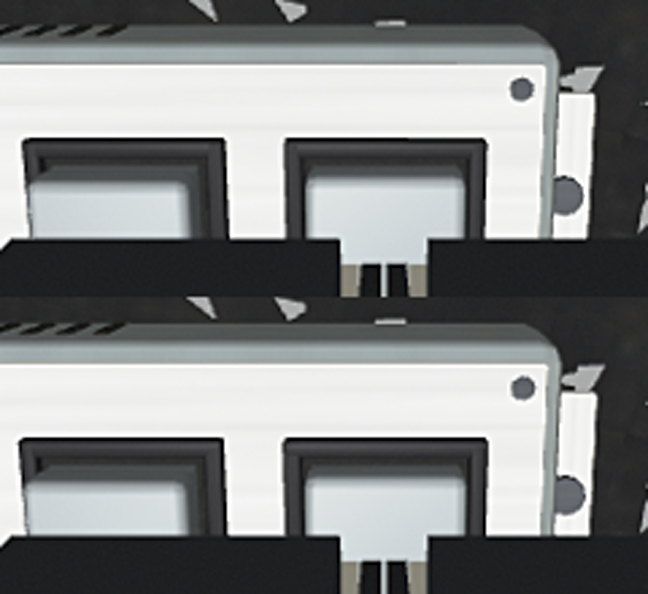

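Call:
{"fn": "play_rows", "kwargs": {"plan": [{"tx":0,"ty":0,"tz":0.0025,"turn":0},{"tx":0,"ty":0,"tz":0.0025,"turn":0},{"tx":0,"ty":0,"tz":0.0025,"turn":0}]}}

```text
t: 9.15
ee_pos: [0.4849, 0.2363, 0.0507]
eef_rot: [-0.059, -3.141, 0.0]
force: [0.2, 0.9, 0.1]
gripper_width: 0.0006
```

```bash
python3 s.py 2
```

```text
9.15 [0.4849 0.2363 0.0507] [0.2  0.91 0.06]
9.2 [0.4849 0.2363 0.0507] [ 0.16 -0.78  0.28]
```

Call:
{"fn": "play_rows", "kwargs": {"plan": [{"tx":0,"ty":0,"tz":0.0025,"turn":0},{"tx":0,"ty":0,"tz":0.0025,"turn":0},{"tx":0,"ty":0,"tz":0.0025,"turn":0}]}}

```text
t: 9.45
ee_pos: [0.4849, 0.2363, 0.0502]
eef_rot: [-0.059, -3.141, 0.0]
force: [-0.2, -0.0, -0.7]
gripper_width: 0.0004
```

```bash
python3 s.py 2
```

```text
9.45 [0.4849 0.2363 0.0502] [-0.23 -0.02 -0.71]
9.5 [0.4849 0.2363 0.0502] [ 0.17  0.38 -0.8 ]
```

Call:
{"fn": "play_rows", "kwargs": {"plan": [{"tx":0,"ty":0,"tz":0.0025,"turn":0},{"tx":0,"ty":0,"tz":0.0025,"turn":0},{"tx":0,"ty":0,"tz":0.0025,"turn":0}]}}

```text
t: 9.75
ee_pos: [0.4849, 0.2363, 0.0497]
eef_rot: [-0.059, -3.141, 0.0]
force: [-0.4, -0.4, -0.3]
gripper_width: 0.0002
```

Run:
```python
from h import *
o=get_obs();print(o["t"],o["ee_pos"],o["force"],o["tau"])
W=get_image("wrist");cv2.imwrite("pics/w7.png",W["color"])
print(W["xyz"],o["ee_pos"])
a=cv2.imread("pics/w6.png")[180:290,180:420];b=W["color"][180:290,180:420]
cv2.imwrite("pics/w7c.png",cv2.resize(np.vstack([a,b]),None,fx=2.7,fy=2.7,interpolation=cv2.INTER_CUBIC))
print(get_obs()["force"])
```

```text
9.75 [0.48488779 0.23634399 0.04972659] [-0.36890609 -0.35311894 -0.25031757] [-3.57660065e-04 -4.53568053e+01  2.26550603e+01  5.34042075e+00
 -7.51344580e-02 -2.36161912e-05]
[0.41620525 0.24045963 0.2408911 ] [0.48488779 0.23634399 0.04972659]
[ 0.47328004 -0.29411179  0.23338817]
```

View pics/w7c.png

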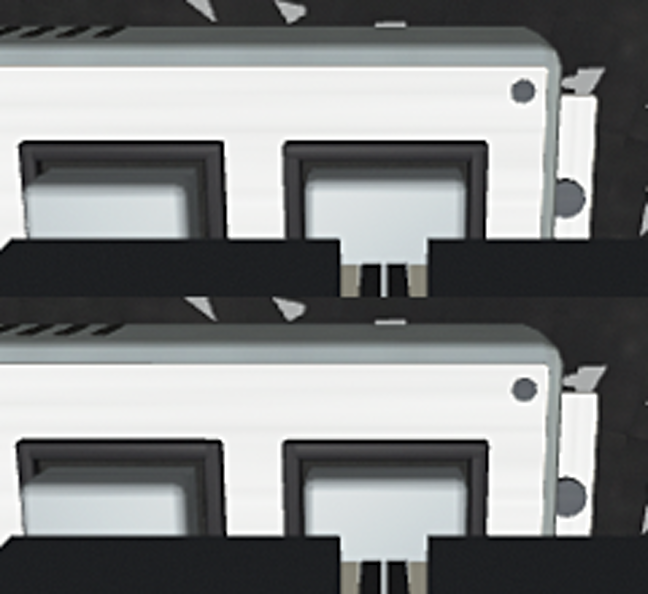

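Run:
```python
from h import *
W=get_image("wrist");print(get_obs()["t"],W["rotation"])
m=lambda x,y:(180+x/2.7-.3,180+y/2.7-.3)
for z in (.036,.04,.044,.048,.052,.056,.06):
    f=np.linalg.norm(onz(W,m(487,143),z)-onz(W,m(221,143),z))
    f2=np.linalg.norm(onz(W,m(283.5,143),z)-onz(W,m(18,143),z))
    c=np.linalg.norm(onz(W,m(466,180),z)-onz(W,m(305,180),z))
    print(z,f.round(4),f2.round(4),c.round(4),onz(W,m(385,180),z),onz(W,m(523,388-297),z))
for cam in("side","wrist"): print(proj(get_image(cam),[(.5202,.2634,.04),(.4542,.2651,.04)]))
```

```text
9.85 [2.11970961 2.04338121 0.2648647 ]
0.036 0.0556 0.0557 0.034 [0.473815   0.23866134 0.036     ] [0.45579241 0.26781916 0.036     ]
0.04 0.0546 0.0546 0.0333 [0.47269056 0.23869657 0.04      ] [0.45501979 0.2672852  0.04      ]
0.044 0.0535 0.0535 0.0327 [0.47156612 0.2387318  0.044     ] [0.45424717 0.26675124 0.044     ]
0.048 0.0524 0.0525 0.032 [0.47044168 0.23876702 0.048     ] [0.45347455 0.26621728 0.048     ]
0.052 0.0513 0.0514 0.0313 [0.46931725 0.23880225 0.052     ] [0.45270193 0.26568332 0.052     ]
0.056 0.0502 0.0503 0.0307 [0.46819281 0.23883748 0.056     ] [0.45192931 0.26514936 0.056     ]
0.06 0.0491 0.0492 0.03 [0.46706837 0.2388727  0.06      ] [0.45115669 0.2646154  0.06      ]
[[328.60361495 216.83778889]
 [288.38643487 223.62830704]]
[[366.91677851 322.12762026]
 [369.37130171 212.03892573]]
```

Scaled from the wrist picture, the cap appears about 4 to 6 mm lower than the reported z implies. The fingertips must therefore still be above it, and I'll carry on in fine steps.

Call:
{"fn": "play_rows", "kwargs": {"plan": [{"tx":0,"ty":0,"tz":0.0025,"turn":0},{"tx":0,"ty":0,"tz":0.0025,"turn":0},{"tx":0,"ty":0,"tz":0.0025,"turn":0}]}}

```text
t: 10.2
ee_pos: [0.4849, 0.2363, 0.0492]
eef_rot: [-0.059, -3.141, 0.0]
force: [0.5, -0.2, 0.5]
gripper_width: -0.0001
```

```bash
python3 s.py 2
```

```text
10.2 [0.4849 0.2363 0.0492] [ 0.53 -0.19  0.54]
10.25 [0.4849 0.2364 0.0492] [-0.27  0.51  0.13]
```

Call:
{"fn": "play_rows", "kwargs": {"plan": [{"tx":0,"ty":0,"tz":0.0025,"turn":0},{"tx":0,"ty":0,"tz":0.0025,"turn":0},{"tx":0,"ty":0,"tz":0.0025,"turn":0}]}}

```text
t: 10.5
ee_pos: [0.4849, 0.2363, 0.0487]
eef_rot: [-0.059, -3.141, 0.0]
force: [0.1, 0.3, 0.2]
gripper_width: 0.0002
```

```bash
python3 s.py 2
```

```text
10.5 [0.4849 0.2363 0.0487] [0.06 0.28 0.18]
10.55 [0.4849 0.2363 0.0487] [ 0.26 -0.83 -0.08]
```

Call:
{"fn": "play_rows", "kwargs": {"plan": [{"tx":0,"ty":0,"tz":0.0025,"turn":0},{"tx":0,"ty":0,"tz":0.0025,"turn":0},{"tx":0,"ty":0,"tz":0.0025,"turn":0}]}}

```text
t: 10.8
ee_pos: [0.4849, 0.2363, 0.0482]
eef_rot: [-0.059, -3.141, 0.0]
force: [-0.3, 0.2, 0.2]
gripper_width: 0.0008
```

```bash
python3 s.py 2
```

```text
10.8 [0.4849 0.2363 0.0482] [-0.34  0.18  0.22]
10.85 [0.4849 0.2364 0.0482] [ 0.48  0.03 -0.42]
```

Run:
```python
import station
from h import *
print([ (k,getattr(station,k)) for k in dir(station) if 'off' in k.lower()])
S=get_image("side");o=get_obs();print(o["t"],o["ee_pos"])
cv2.imwrite("pics/s8.png",cv2.resize(S["color"][160:280,260:420],None,fx=5,fy=5,interpolation=cv2.INTER_CUBIC))
```

```text
[('grasp_offset', 0.0188), ('sign_off', <function connect.<locals>.done at 0x7f8c0d82b880>)]
10.9 [0.48490987 0.23637129 0.04827365]
```

View pics/s8.png

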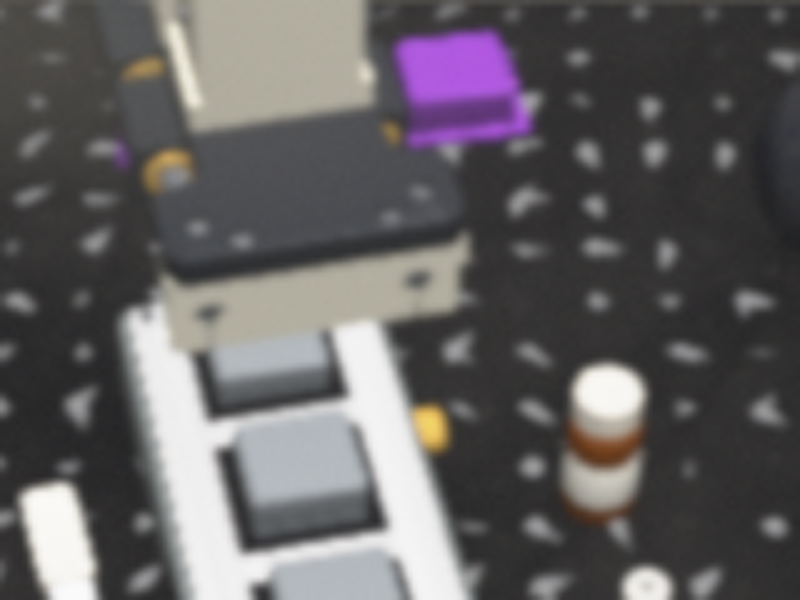

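Run:
```python
from h import *
S=get_image("side");o=get_obs();p=o["ee_pos"];M=R.from_rotvec(o["eef_rot"]).as_matrix()
for s in(-1,1):
  for z in(.0658,.08):
    c=p+M@np.array([s*.039,-.0965,-z]);print(s,z,c,(proj(S,c)[0]-[260,160])*5)
for px in((175,350),(465,305)):
    c,v=ray(S,(260+px[0]/5,160+px[1]/5)); t=(.141-c[1])/v[1]; print(c+t*v)
```

```text
-1 0.0658 [0.5202757  0.1384667  0.11407198] [458.88425779 410.8182378 ]
-1 0.08 [0.52027579 0.13846662 0.12827198] [460.47029253 375.85115156]
1 0.0658 [0.44233024 0.14138288 0.11407246] [178.77595692 457.65832165]
1 0.08 [0.44233032 0.1413828  0.12827246] [176.45063383 422.86007729]
[0.4431609  0.141      0.15693706]
[0.52147618 0.141      0.15302223]
```

Run:
```python
from h import *
a=cv2.imread("pics/w1.png")[250:400,90:550]
cv2.imwrite("pics/w1c.png",cv2.resize(a,None,fx=1.7,fy=1.7,interpolation=cv2.INTER_CUBIC))
W=get_image("wrist");o=get_obs();M=R.from_rotvec(o["eef_rot"]).as_matrix()
p=o["ee_pos"]
for z in(0,-.01,-.02,-.04):
  print(z,[proj(W,p+M@np.array([x,y,z]))[0].round(1) for x in(-.0095,.0095) for y in(-.044,.044)])
```

```text
0 [array([238.8, 289.3]), array([399. , 289.4]), array([236.8, 256.2]), array([400.9, 256.4])]
-0.01 [array([234.7, 296.6]), array([402.8, 296.7]), array([232.4, 262.1]), array([404.9, 262.2])]
-0.02 [array([230.1, 304.7]), array([407. , 304.8]), array([227.7, 268.5]), array([409.4, 268.6])]
-0.04 [array([219.6, 323.5]), array([416.9, 323.7]), array([216.4, 283.6]), array([419.8, 283.8])]
```

View pics/w1c.png

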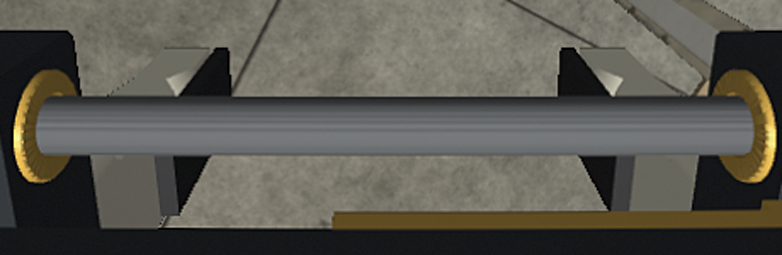

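The wrist view explains the missing contact. The real fingertips appear at row 278, about 32 mm short of the reported TCP, and the side view puts the gripper body about 40 mm higher than expected. The tips are therefore still about 25 mm above the cap. I'll go down another 16 mm, then feel for contact.

Call:
{"fn": "play_rows", "kwargs": {"plan": [{"tx":0,"ty":0,"tz":0.02,"turn":0},{"tx":0,"ty":0,"tz":0.04,"turn":0},{"tx":0,"ty":0,"tz":0.055,"turn":0},{"tx":0,"ty":0,"tz":0.07,"turn":0},{"tx":0,"ty":0,"tz":0.08,"turn":0},{"tx":0,"ty":0,"tz":0.08,"turn":0},{"tx":0,"ty":0,"tz":0.08,"turn":0}]}}

```text
t: 11.58
ee_pos: [0.4849, 0.2363, 0.0321]
eef_rot: [-0.059, -3.141, 0.001]
force: [-0.4, 0.0, -0.2]
gripper_width: 0.0002
```

Run:
```python
from h import *
W=get_image("wrist");o=get_obs();print(o["t"],o["ee_pos"],o["force"])
cv2.imwrite("pics/w9.png",cv2.resize(W["color"][180:330,180:440],None,fx=3,fy=3,interpolation=cv2.INTER_CUBIC))
```

```text
11.6333 [0.48496743 0.23638738 0.03225897] [0.44629533 0.35983185 0.1893532 ]
```

View pics/w9.png

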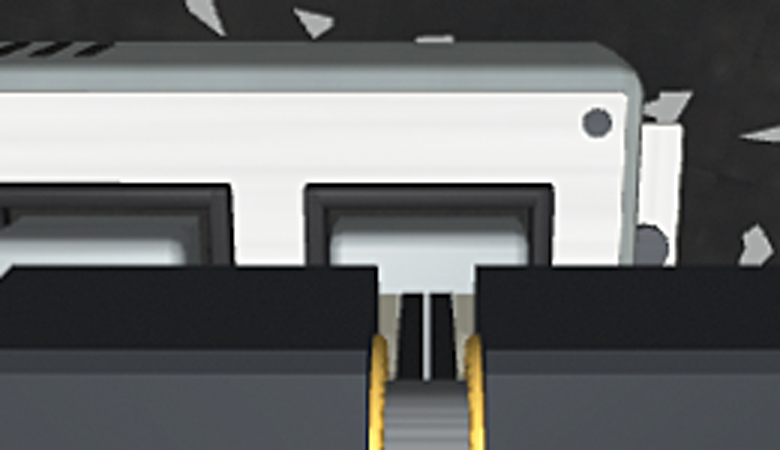

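The tips (crop about 427,293) are centred on key 1's cap (330–528). Now I'll feel down in steps of about 1 mm.

Call:
{"fn": "play_rows", "kwargs": {"plan": [{"tx":0,"ty":0,"tz":0.005,"turn":0},{"tx":0,"ty":0,"tz":0.01,"turn":0},{"tx":0,"ty":0,"tz":0.015,"turn":0},{"tx":0,"ty":0,"tz":0.015,"turn":0}]}}

```text
t: 11.97
ee_pos: [0.4848, 0.2363, 0.0291]
eef_rot: [-0.059, -3.141, 0.0]
force: [0.3, -0.1, 0.7]
gripper_width: 0.0004
```

Call:
{"fn": "play_rows", "kwargs": {"plan": [{"tx":0,"ty":0,"tz":0.005,"turn":0},{"tx":0,"ty":0,"tz":0.005,"turn":0},{"tx":0,"ty":0,"tz":0.005,"turn":0}]}}

```text
t: 12.22
ee_pos: [0.4849, 0.2363, 0.0282]
eef_rot: [-0.059, -3.141, 0.0]
force: [1.1, -0.1, -0.2]
gripper_width: 0.0004
```

Call:
{"fn": "play_rows", "kwargs": {"plan": [{"tx":0,"ty":0,"tz":0.004,"turn":0},{"tx":0,"ty":0,"tz":0.004,"turn":0},{"tx":0,"ty":0,"tz":0.004,"turn":0}]}}

```text
t: 12.47
ee_pos: [0.4849, 0.2363, 0.0274]
eef_rot: [-0.059, -3.141, 0.0]
force: [-0.3, 0.5, 0.1]
gripper_width: 0.0005
```

Call:
{"fn": "play_rows", "kwargs": {"plan": [{"tx":0,"ty":0,"tz":0.004,"turn":0},{"tx":0,"ty":0,"tz":0.004,"turn":0},{"tx":0,"ty":0,"tz":0.004,"turn":0}]}}

```text
t: 12.72
ee_pos: [0.4849, 0.2363, 0.0266]
eef_rot: [-0.059, -3.141, 0.0]
force: [-0.1, -0.4, 0.0]
gripper_width: 0.0002
```

Call:
{"fn": "play_rows", "kwargs": {"plan": [{"tx":0,"ty":0,"tz":0.0025,"turn":0},{"tx":0,"ty":0,"tz":0.0025,"turn":0},{"tx":0,"ty":0,"tz":0.0025,"turn":0}]}}

```text
t: 12.97
ee_pos: [0.4849, 0.2363, 0.0261]
eef_rot: [-0.059, -3.141, 0.0]
force: [-0.9, -1.3, -0.3]
gripper_width: 0.0001
```

Call:
{"fn": "play_rows", "kwargs": {"plan": [{"tx":0,"ty":0,"tz":0.0025,"turn":0},{"tx":0,"ty":0,"tz":0.0025,"turn":0}]}}

```text
t: 13.13
ee_pos: [0.4849, 0.2363, 0.0256]
eef_rot: [-0.059, -3.141, 0.0]
force: [-0.3, -0.5, -0.9]
gripper_width: 0.0007
```

Call:
{"fn": "play_rows", "kwargs": {"plan": [{"tx":0,"ty":0,"tz":0.0025,"turn":0},{"tx":0,"ty":0,"tz":0.0025,"turn":0}]}}

```text
t: 13.3
ee_pos: [0.4849, 0.2363, 0.0251]
eef_rot: [-0.059, -3.141, 0.0]
force: [-0.1, -0.2, 0.4]
gripper_width: 0.0003
```

Call:
{"fn": "play_rows", "kwargs": {"plan": [{"tx":0,"ty":0,"tz":0.0025,"turn":0},{"tx":0,"ty":0,"tz":0.0025,"turn":0}]}}

```text
t: 13.47
ee_pos: [0.4848, 0.2363, 0.0246]
eef_rot: [-0.059, -3.141, 0.0]
force: [0.8, 0.3, 0.1]
gripper_width: 0.0002
```

Call:
{"fn": "play_rows", "kwargs": {"plan": [{"tx":0,"ty":0,"tz":0.0025,"turn":0},{"tx":0,"ty":0,"tz":0.0025,"turn":0}]}}

```text
t: 13.63
ee_pos: [0.4849, 0.2364, 0.0241]
eef_rot: [-0.059, -3.141, -0.0]
force: [-0.6, 0.2, -0.4]
gripper_width: 0.0003
```

Run:
```python
from h import *
W=get_image("wrist");o=get_obs();print(o["t"],o["ee_pos"],o["force"])
cv2.imwrite("pics/w10.png",cv2.resize(W["color"][180:330,180:440],None,fx=3,fy=3,interpolation=cv2.INTER_CUBIC))
```

```text
13.6833 [0.48488426 0.23633555 0.02410111] [-0.26291646  0.06869228  0.18430137]
```

View pics/w10.png

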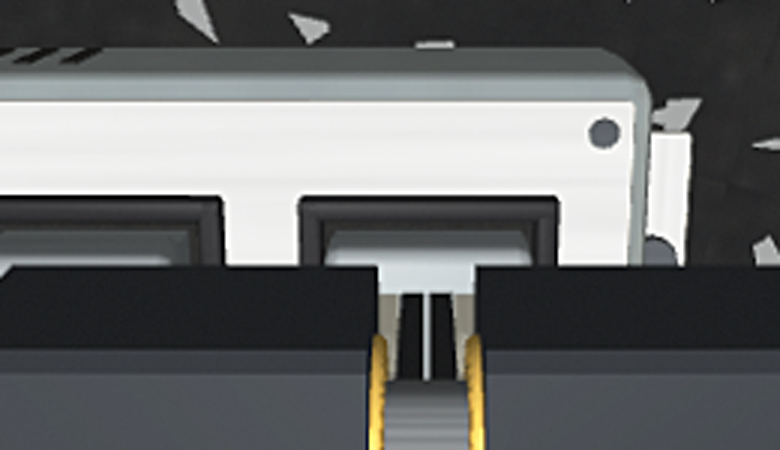

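Run:
```python
from h import *
W=get_image("wrist");o=get_obs();p=o["ee_pos"];print(o["t"],p)
for row in (277,277.7,278.4):
  for hx in(.0085,.0095,.011):
    c,v=ray(W,(322,row)); t=(p[0]-hx-c[0])/v[0]; print(row,hx,(c+t*v).round(4))
for z in(.05,.052,.054): print(z,onz(W,(322,180+244/3),z),onz(W,(322,180+255/3),z),onz(W,(322,277.7),z))
```

```text
13.7333 [0.48490072 0.23637686 0.0241462 ]
277 0.0085 [0.4764 0.2384 0.0532]
277 0.0095 [0.4754 0.2384 0.0559]
277 0.011 [0.4739 0.2384 0.0599]
277.7 0.0085 [0.4764 0.2384 0.0541]
277.7 0.0095 [0.4754 0.2384 0.0568]
277.7 0.011 [0.4739 0.2384 0.0608]
278.4 0.0085 [0.4764 0.2384 0.055 ]
278.4 0.0095 [0.4754 0.2384 0.0577]
278.4 0.011 [0.4739 0.2384 0.0617]
0.05 [0.46986838 0.2385964  0.05      ] [0.4716612  0.23853094 0.05      ] [0.47794587 0.23830148 0.05      ]
0.052 [0.46921895 0.2386189  0.052     ] [0.47099007 0.23855424 0.052     ] [0.47719869 0.23832756 0.052     ]
0.054 [0.46856951 0.23864141 0.054     ] [0.47031894 0.23857753 0.054     ] [0.47645151 0.23835363 0.054     ]
```

Call:
{"fn": "play_rows", "kwargs": {"plan": [{"tx":0,"ty":0,"tz":0.0025,"turn":0},{"tx":0,"ty":0,"tz":0.0025,"turn":0}]}}

```text
t: 13.9
ee_pos: [0.4849, 0.2364, 0.0236]
eef_rot: [-0.059, -3.141, -0.0]
force: [0.9, 1.0, 0.2]
gripper_width: 0.0009
```

Call:
{"fn": "play_rows", "kwargs": {"plan": [{"tx":0,"ty":0,"tz":0.0025,"turn":0},{"tx":0,"ty":0,"tz":0.0025,"turn":0}]}}

```text
t: 14.07
ee_pos: [0.4849, 0.2363, 0.0231]
eef_rot: [-0.059, -3.141, 0.0]
force: [0.4, -0.1, 0.4]
gripper_width: 0.0005
```

Call:
{"fn": "play_rows", "kwargs": {"plan": [{"tx":0,"ty":0,"tz":0.0025,"turn":0},{"tx":0,"ty":0,"tz":0.0025,"turn":0}]}}

```text
t: 14.23
ee_pos: [0.4849, 0.2364, 0.0226]
eef_rot: [-0.059, -3.141, 0.0]
force: [-0.7, 0.1, -0.4]
gripper_width: 0.0004
```

Call:
{"fn": "play_rows", "kwargs": {"plan": [{"tx":0,"ty":0,"tz":0.0025,"turn":0},{"tx":0,"ty":0,"tz":0.0025,"turn":0}]}}

```text
t: 14.4
ee_pos: [0.4849, 0.2364, 0.0222]
eef_rot: [0.059, 3.141, -0.0]
force: [-1.0, -0.3, 1.5]
gripper_width: 0.0005
```

Call:
{"fn": "play_rows", "kwargs": {"plan": [{"tx":0,"ty":0,"tz":0.0025,"turn":0},{"tx":0,"ty":0,"tz":0.0025,"turn":0}]}}

```text
t: 14.57
ee_pos: [0.485, 0.2364, 0.0218]
eef_rot: [0.059, 3.141, 0.0]
force: [-1.6, -0.1, 3.3]
gripper_width: 0.0004
```

Contact: about 3 N at reported z 0.0218, so the tip is about 32 mm above the reported TCP. I'll take one more reading and then lift.

```bash
python3 s.py 2
```

```text
14.567 [0.485  0.2364 0.0218] [-1.59 -0.1   3.26]
14.617 [0.485  0.2364 0.0218] [-1.12 -0.15  3.45]
```

Call:
{"fn": "play_rows", "kwargs": {"plan": [{"tx":0,"ty":0,"tz":-0.05,"turn":0},{"tx":0,"ty":0,"tz":-0.07,"turn":0},{"tx":0,"ty":-0.15,"tz":-0.07,"turn":0},{"tx":0,"ty":-0.27,"tz":-0.07,"turn":0},{"tx":0,"ty":-0.27,"tz":-0.07,"turn":0},{"tx":0,"ty":-0.27,"tz":-0.07,"turn":0},{"tx":0,"ty":-0.27,"tz":-0.07,"turn":0}]}}

```text
t: 15.2
ee_pos: [0.4835, 0.1828, 0.0363]
eef_rot: [0.059, 3.14, 0.001]
force: [-0.3, 0.3, 0.8]
gripper_width: 0.0001
```

Run:
```python
from h import *
W=get_image("wrist");S=get_image("side");o=get_obs();print(o["t"],o["ee_pos"],o["force"])
a=cv2.resize(W["color"][180:330,180:440],(520,300),interpolation=cv2.INTER_CUBIC)
b=cv2.resize(S["color"][190:350,260:400],(262,300),interpolation=cv2.INTER_CUBIC)
cv2.imwrite("pics/w11.png",np.hstack([a,b]))
```

```text
15.3 [0.48332878 0.18315571 0.03600224] [ 0.36685685 -0.26710135 -0.19648674]
```

View pics/w11.png

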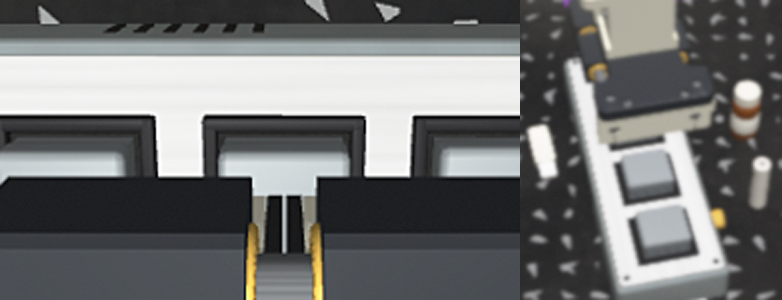

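The tips (284) are centred on key 2's cap (218–348). If key 2 is up, contact should come near z 0.026.

Call:
{"fn": "play_rows", "kwargs": {"plan": [{"tx":0,"ty":0,"tz":0.02,"turn":0},{"tx":0,"ty":0,"tz":0.035,"turn":0},{"tx":0,"ty":0,"tz":0.04,"turn":0},{"tx":0,"ty":0,"tz":0.04,"turn":0}]}}

```text
t: 15.63
ee_pos: [0.4825, 0.1824, 0.027]
eef_rot: [-0.058, -3.14, 0.001]
force: [-0.4, 0.8, 0.7]
gripper_width: 0.0003
```

Call:
{"fn": "play_rows", "kwargs": {"plan": [{"tx":0,"ty":0,"tz":0.004,"turn":0},{"tx":0,"ty":0,"tz":0.004,"turn":0}]}}

```text
t: 15.8
ee_pos: [0.4828, 0.1824, 0.0267]
eef_rot: [-0.059, -3.141, 0.0]
force: [0.9, -0.3, -0.4]
gripper_width: 0.0006
```

Call:
{"fn": "play_rows", "kwargs": {"plan": [{"tx":0,"ty":0,"tz":0.0025,"turn":0},{"tx":0,"ty":0,"tz":0.0025,"turn":0}]}}

```text
t: 15.97
ee_pos: [0.4829, 0.1824, 0.0264]
eef_rot: [0.059, 3.141, 0.0]
force: [-0.4, -0.1, -0.6]
gripper_width: 0.0005
```

Call:
{"fn": "play_rows", "kwargs": {"plan": [{"tx":0,"ty":0,"tz":0.0025,"turn":0},{"tx":0,"ty":0,"tz":0.0025,"turn":0}]}}

```text
t: 16.13
ee_pos: [0.483, 0.1824, 0.026]
eef_rot: [0.059, 3.141, 0.0]
force: [0.0, 0.1, 0.2]
gripper_width: 0.0006
```

Call:
{"fn": "play_rows", "kwargs": {"plan": [{"tx":0,"ty":0,"tz":0.0025,"turn":0},{"tx":0,"ty":0,"tz":0.0025,"turn":0}]}}

```text
t: 16.3
ee_pos: [0.483, 0.1824, 0.0255]
eef_rot: [0.059, 3.141, 0.0]
force: [-0.4, -1.0, 3.6]
gripper_width: 0.0003
```

Call:
{"fn": "play_rows", "kwargs": {"plan": [{"tx":0,"ty":0,"tz":0.0025,"turn":0},{"tx":0,"ty":0,"tz":0.0025,"turn":0}]}}

```text
t: 16.47
ee_pos: [0.483, 0.1824, 0.025]
eef_rot: [0.059, 3.141, 0.0]
force: [-0.7, 0.2, 3.3]
gripper_width: 0.0007
```

Key 2 is springy, with 3.3 to 3.6 N from z 0.0258, so it is up. Key 1 made contact 3.7 mm lower, so key 1 is the latched one. Next is key 3.

Call:
{"fn": "play_rows", "kwargs": {"plan": [{"tx":0,"ty":0,"tz":-0.03,"turn":0},{"tx":0,"ty":0,"tz":-0.055,"turn":0},{"tx":0,"ty":-0.13,"tz":-0.055,"turn":0},{"tx":0,"ty":-0.27,"tz":-0.055,"turn":0},{"tx":0,"ty":-0.27,"tz":-0.055,"turn":0},{"tx":0,"ty":-0.27,"tz":-0.055,"turn":0},{"tx":0,"ty":-0.27,"tz":-0.04,"turn":0},{"tx":0,"ty":-0.27,"tz":-0.02,"turn":0},{"tx":0,"ty":-0.27,"tz":-0.01,"turn":0},{"tx":0,"ty":-0.27,"tz":-0.01,"turn":0},{"tx":0,"ty":-0.27,"tz":-0.01,"turn":0}]}}

```text
t: 17.38
ee_pos: [0.4807, 0.1287, 0.0265]
eef_rot: [-0.058, -3.14, 0.001]
force: [0.1, -0.2, 0.4]
gripper_width: 0.0003
```

Run:
```python
from h import *
W=get_image("wrist");o=get_obs();print(o["t"],o["ee_pos"],o["force"])
cv2.imwrite("pics/w12.png",cv2.resize(W["color"][180:330,180:440],(520,300),interpolation=cv2.INTER_CUBIC))
```

```text
17.4333 [0.4808417  0.12874699 0.02666487] [0.84148625 0.03252532 0.83111413]
```

View pics/w12.png

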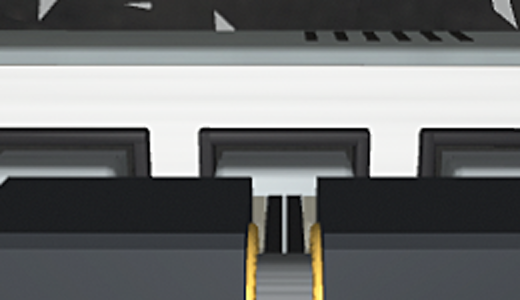

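Over key 3 (cap about 215–353, tips 284), and not touching yet.

Call:
{"fn": "play_rows", "kwargs": {"plan": [{"tx":0,"ty":0,"tz":0.004,"turn":0},{"tx":0,"ty":0,"tz":0.004,"turn":0}]}}

```text
t: 17.6
ee_pos: [0.4809, 0.1286, 0.026]
eef_rot: [-0.058, -3.141, -0.0]
force: [-0.1, 0.0, -0.3]
gripper_width: 0.0002
```

Call:
{"fn": "play_rows", "kwargs": {"plan": [{"tx":0,"ty":0,"tz":0.0025,"turn":0},{"tx":0,"ty":0,"tz":0.0025,"turn":0}]}}

```text
t: 17.77
ee_pos: [0.4809, 0.1286, 0.0257]
eef_rot: [0.059, 3.141, 0.0]
force: [-1.6, 0.6, 2.8]
gripper_width: 0.0005
```

Call:
{"fn": "play_rows", "kwargs": {"plan": [{"tx":0,"ty":0,"tz":0.0025,"turn":0},{"tx":0,"ty":0,"tz":0.0025,"turn":0}]}}

```text
t: 17.93
ee_pos: [0.4809, 0.1286, 0.0252]
eef_rot: [0.059, 3.141, 0.0]
force: [-1.9, 1.7, 3.1]
gripper_width: -0.0001
```

Call:
{"fn": "play_rows", "kwargs": {"plan": [{"tx":0,"ty":0,"tz":0.001,"turn":0},{"tx":0,"ty":0,"tz":0.001,"turn":0}]}}

```text
t: 18.1
ee_pos: [0.481, 0.1286, 0.025]
eef_rot: [0.059, 3.141, 0.0]
force: [-1.8, 1.0, 3.4]
gripper_width: 0.0007
```

Call:
{"fn": "play_rows", "kwargs": {"plan": [{"tx":0,"ty":0,"tz":-0.03,"turn":0},{"tx":0,"ty":0,"tz":-0.055,"turn":0},{"tx":0,"ty":-0.13,"tz":-0.055,"turn":0},{"tx":0,"ty":-0.27,"tz":-0.055,"turn":0},{"tx":0,"ty":-0.27,"tz":-0.055,"turn":0},{"tx":0,"ty":-0.27,"tz":-0.055,"turn":0},{"tx":0,"ty":-0.27,"tz":-0.04,"turn":0},{"tx":0,"ty":-0.27,"tz":-0.02,"turn":0},{"tx":0,"ty":-0.27,"tz":-0.01,"turn":0},{"tx":0,"ty":-0.27,"tz":-0.01,"turn":0},{"tx":0,"ty":-0.27,"tz":-0.01,"turn":0}]}}

```text
t: 19.02
ee_pos: [0.4787, 0.0748, 0.0265]
eef_rot: [-0.058, -3.14, 0.001]
force: [0.1, -0.6, -1.1]
gripper_width: 0.0004
```

Run:
```python
from h import *
W=get_image("wrist");o=get_obs();print(o["t"],o["ee_pos"],o["force"])
cv2.imwrite("pics/w13.png",cv2.resize(W["color"][180:330,180:440],(520,300),interpolation=cv2.INTER_CUBIC))
```

```text
19.0667 [0.47879714 0.07477075 0.02666887] [ 0.00720123  0.21964076 -0.19039521]
```

View pics/w13.png

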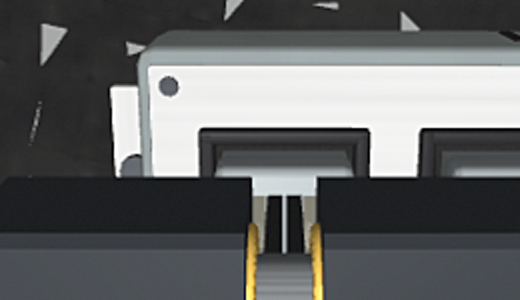

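Over key 4 (cap about 215–355, tips 284). Tapping it now.

Call:
{"fn": "play_rows", "kwargs": {"plan": [{"tx":0,"ty":0,"tz":0.004,"turn":0},{"tx":0,"ty":0,"tz":0.004,"turn":0}]}}

```text
t: 19.23
ee_pos: [0.4788, 0.0746, 0.026]
eef_rot: [-0.058, -3.141, 0.0]
force: [-0.7, -0.4, 0.7]
gripper_width: 0.0008
```

Call:
{"fn": "play_rows", "kwargs": {"plan": [{"tx":0,"ty":0,"tz":0.0025,"turn":0},{"tx":0,"ty":0,"tz":0.0025,"turn":0}]}}

```text
t: 19.4
ee_pos: [0.4789, 0.0746, 0.0257]
eef_rot: [0.058, 3.141, 0.0]
force: [-1.3, 0.7, 3.0]
gripper_width: -0.0
```

Call:
{"fn": "play_rows", "kwargs": {"plan": [{"tx":0,"ty":0,"tz":0.003,"turn":0},{"tx":0,"ty":0,"tz":0.003,"turn":0}]}}

```text
t: 19.57
ee_pos: [0.4789, 0.0746, 0.0251]
eef_rot: [0.059, 3.141, 0.0]
force: [-2.1, 1.5, 2.6]
gripper_width: 0.0007
```

Call:
{"fn": "play_rows", "kwargs": {"plan": [{"tx":0,"ty":0,"tz":0.001,"turn":0},{"tx":0,"ty":0,"tz":0.001,"turn":0}]}}

```text
t: 19.73
ee_pos: [0.4789, 0.0746, 0.0249]
eef_rot: [0.059, 3.141, 0.0]
force: [-0.8, 1.7, 5.0]
gripper_width: 0.0006
```

Call:
{"fn": "play_rows", "kwargs": {"plan": [{"tx":0,"ty":0,"tz":-0.06,"turn":0},{"tx":0,"ty":0,"tz":-0.1,"turn":0},{"tx":0,"ty":0.2,"tz":-0.1,"turn":0},{"tx":0,"ty":0.4,"tz":-0.1,"turn":0},{"tx":0,"ty":0.6,"tz":-0.1,"turn":0},{"tx":0,"ty":0.75,"tz":-0.1,"turn":0},{"tx":0,"ty":0.81,"tz":-0.1,"turn":0},{"tx":0,"ty":0.81,"tz":-0.1,"turn":0},{"tx":0,"ty":0.81,"tz":-0.06,"turn":0},{"tx":0,"ty":0.81,"tz":-0.03,"turn":0},{"tx":0,"ty":0.81,"tz":-0.02,"turn":0},{"tx":0,"ty":0.81,"tz":-0.02,"turn":0}]}}

```text
t: 20.73
ee_pos: [0.4843, 0.2347, 0.0278]
eef_rot: [-0.061, -3.14, 0.002]
force: [-0.1, -0.7, -0.4]
gripper_width: 0.0004
```

```bash
python3 s.py 2
```

```text
20.733 [0.4843 0.2347 0.0278] [-0.12 -0.74 -0.42]
20.783 [0.4847 0.2351 0.0282] [ 0.94 -0.78  0.17]
```

Now the firm press on key 1: down to the contact height, then in steps until the force reads 9 to 12 N.

Call:
{"fn": "play_rows", "kwargs": {"plan": [{"tx":0,"ty":0,"tz":0.015,"turn":0},{"tx":0,"ty":0,"tz":0.028,"turn":0},{"tx":0,"ty":0,"tz":0.028,"turn":0},{"tx":0,"ty":0,"tz":0.028,"turn":0}]}}

```text
t: 21.12
ee_pos: [0.4849, 0.2362, 0.0231]
eef_rot: [-0.059, -3.141, 0.0]
force: [0.2, -1.1, 0.3]
gripper_width: 0.0008
```

Call:
{"fn": "play_rows", "kwargs": {"plan": [{"tx":0,"ty":0,"tz":0.005,"turn":0},{"tx":0,"ty":0,"tz":0.005,"turn":0}]}}

```text
t: 21.28
ee_pos: [0.4851, 0.2365, 0.0222]
eef_rot: [0.059, 3.141, 0.0]
force: [0.0, 0.3, 0.0]
gripper_width: 0.0004
```

Call:
{"fn": "play_rows", "kwargs": {"plan": [{"tx":0,"ty":0,"tz":0.005,"turn":0},{"tx":0,"ty":0,"tz":0.005,"turn":0}]}}

```text
t: 21.45
ee_pos: [0.4851, 0.2365, 0.0214]
eef_rot: [0.058, 3.141, 0.0]
force: [-0.7, -1.4, 5.2]
gripper_width: 0.0
```

Call:
{"fn": "play_rows", "kwargs": {"plan": [{"tx":0,"ty":0,"tz":0.004,"turn":0},{"tx":0,"ty":0,"tz":0.004,"turn":0}]}}

```text
t: 21.62
ee_pos: [0.4851, 0.2365, 0.0206]
eef_rot: [0.059, 3.141, 0.0]
force: [-1.2, -0.8, 5.0]
gripper_width: 0.0007
```

Call:
{"fn": "play_rows", "kwargs": {"plan": [{"tx":0,"ty":0,"tz":0.004,"turn":0},{"tx":0,"ty":0,"tz":0.004,"turn":0}]}}

```text
t: 21.78
ee_pos: [0.4851, 0.2365, 0.0197]
eef_rot: [0.059, 3.141, 0.0]
force: [-0.3, -0.6, 5.5]
gripper_width: 0.0005
```

Call:
{"fn": "play_rows", "kwargs": {"plan": [{"tx":0,"ty":0,"tz":0.004,"turn":0},{"tx":0,"ty":0,"tz":0.004,"turn":0}]}}

```text
t: 21.95
ee_pos: [0.4851, 0.2365, 0.0191]
eef_rot: [0.058, 3.141, 0.0]
force: [-1.5, -0.5, 7.6]
gripper_width: 0.0008
```

Call:
{"fn": "play_rows", "kwargs": {"plan": [{"tx":0,"ty":0,"tz":0.003,"turn":0},{"tx":0,"ty":0,"tz":0.003,"turn":0}]}}

```text
t: 22.12
ee_pos: [0.4851, 0.2365, 0.0185]
eef_rot: [0.058, 3.141, 0.0]
force: [-2.1, -0.7, 7.6]
gripper_width: 0.0006
```

Call:
{"fn": "play_rows", "kwargs": {"plan": [{"tx":0,"ty":0,"tz":0.0025,"turn":0},{"tx":0,"ty":0,"tz":0.0025,"turn":0}]}}

```text
t: 22.28
ee_pos: [0.4851, 0.2365, 0.0182]
eef_rot: [0.058, 3.141, 0.0]
force: [-2.2, -0.3, 7.9]
gripper_width: 0.0004
```

```bash
python3 s.py 2
```

```text
22.283 [0.4851 0.2365 0.0182] [-2.21 -0.3   7.95]
22.333 [0.4851 0.2365 0.0182] [-2.84 -1.43  8.32]
```

Call:
{"fn": "play_rows", "kwargs": {"plan": [{"tx":0,"ty":0,"tz":0.0025,"turn":0},{"tx":0,"ty":0,"tz":0.0025,"turn":0}]}}

```text
t: 22.5
ee_pos: [0.4851, 0.2365, 0.0181]
eef_rot: [0.058, 3.14, 0.0]
force: [-3.9, -1.8, 13.0]
gripper_width: 0.0004
```

```bash
python3 s.py 2
```

```text
22.5 [0.4851 0.2365 0.0181] [-3.86 -1.79 13.04]
22.55 [0.4851 0.2365 0.0182] [-3.04 -0.99 13.09]
```

Key 1 has bottomed out: z has stopped at 0.0182 and the force has jumped to 13 N. I'll ease off slightly, hold, and then lift clear.

Call:
{"fn": "play_rows", "kwargs": {"plan": [{"tx":0,"ty":0,"tz":-0.001,"turn":0},{"tx":0,"ty":0,"tz":-0.001,"turn":0},{"tx":0,"ty":0,"tz":-0.001,"turn":0},{"tx":0,"ty":0,"tz":-0.001,"turn":0}]}}

```text
t: 22.88
ee_pos: [0.4851, 0.2365, 0.0182]
eef_rot: [0.058, 3.14, 0.001]
force: [-2.7, -2.4, 11.2]
gripper_width: 0.0006
```

Call:
{"fn": "play_rows", "kwargs": {"plan": [{"tx":0,"ty":0,"tz":-0.05,"turn":0},{"tx":0,"ty":0,"tz":-0.2,"turn":0},{"tx":0,"ty":0,"tz":-0.4,"turn":0},{"tx":0,"ty":0,"tz":-0.6,"turn":0},{"tx":0,"ty":0,"tz":-0.8,"turn":0},{"tx":0,"ty":0,"tz":-0.8,"turn":0},{"tx":0,"ty":0,"tz":-0.8,"turn":0},{"tx":0,"ty":0,"tz":-0.8,"turn":0}]}}

```text
t: 23.55
ee_pos: [0.4844, 0.2362, 0.1773]
eef_rot: [-0.059, -3.141, -0.001]
force: [0.7, -0.6, 0.1]
gripper_width: 0.0003
```

Run:
```python
from h import *
W=get_image("wrist");S=get_image("side");o=get_obs();print(o["t"],o["ee_pos"],o["force"])
a=cv2.resize(W["color"][120:300,120:480],(520,260),interpolation=cv2.INTER_CUBIC)
cv2.imwrite("pics/w14.png",W["color"])
cv2.imwrite("pics/s14.png",cv2.resize(S["color"][200:370,250:420],None,fx=3.5,fy=3.5,interpolation=cv2.INTER_CUBIC))
```

```text
23.65 [0.48405966 0.23574355 0.17606097] [ 0.31906204 -0.29067731  0.11746162]
```

View pics/w14.png

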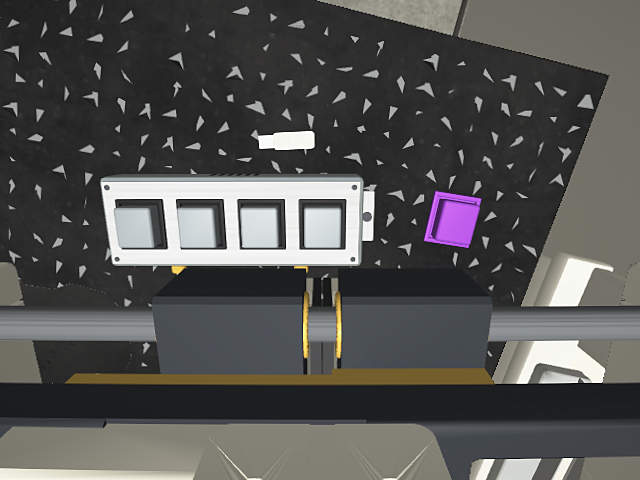

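View pics/s14.png

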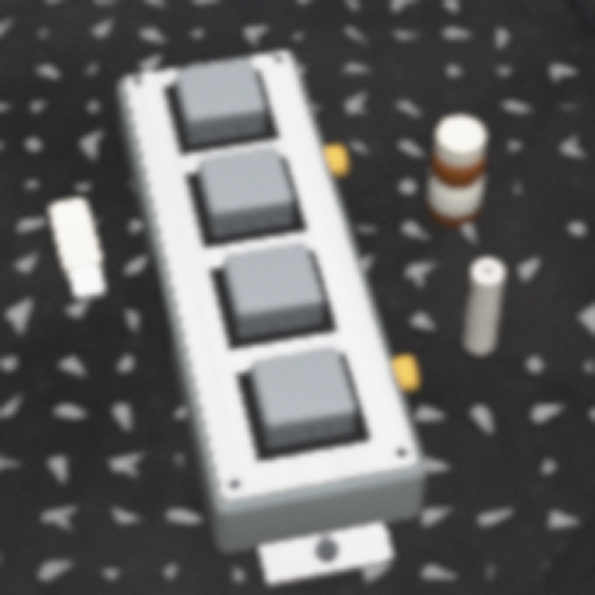

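All four caps now show the same side height: key 1 at about (220,95) in the side crop has come up to match its neighbours. The vial (457,170), post (485,305) and USB stick (77,248) are where they were, and the hand is clear. Handing in.

```bash
python3 -c "
from station import *
print(get_obs()['t']);print(sign_off())"
```

```text
23.65
the job is handed in; nothing more can be done
None
```

I tapped all four keys from left to right with closed fingers, found the leftmost one latched, and pressed only that one home. It came up, and I handed the job in at 23.65 s.

- **Taps:** forces were about 3.4 N, 3.6 N, 3.4 N and 5.0 N from left to right, moving each key about 1 mm at most. The first key made contact 3.7 mm lower than the second, so it was the latched one.
- **Firm press:** the leftmost key bottomed out at about 13 N, slightly over the stated 9 to 12 N. I eased it to about 11 N, held it for over 0.3 s in all, then lifted straight up.
- **Last checks:** by eye in the side and wrist pictures, all four keys stand equally high. The vial, post and USB stick look undisturbed in the side picture. The gripper was well clear, with no force beyond sensor noise.
- **Disagreement:** contact came about 32 mm below where the reported tool height put it. In the wrist picture the fingertips appear about that much short of the reported TCP, so I relied on the force readings for height. I spent about 10 s feeling down in the first approach because of this.

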